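# Top up the nut tray, unlatch its carrier gate and hold it wide

### The job

One pocket of the nut tray in the carrier is empty: put the spare nut of the matching size from the bench flat into it, leaving the smaller nut and everything else alone. Then squeeze the two catches on the gate, first the one next to the upright post and after it the one nearer the hinge, swing the gate out toward you past its detent until it stands wide open, about square to where it was (more than 70 degrees). Keep hold of the gate there with the gripper, because a spring closes it: the job finishes while you are still holding it still and wide open so that the tray can be slid out.

Things in the scene. Friction and masses are not known exactly. Their poses are not given: they have to be found in the camera images.
- nut_a_mid (a point): Hexagon nut, plain steel, 25 mm over the flats (along its x), 27 mm along its y, 13 mm tall, 35 g, lying flat; this point is its centre, 6.5 mm above its underside. Of the four such nuts three lie in tray pockets and one, nut_d, is the spare on the bench to the right of the carrier; which pocket is empty changes.
- nut_b_mid (a point): Hexagon nut, plain steel, 25 mm over the flats (along its x), 27 mm along its y, 13 mm tall, 35 g, lying flat; this point is its centre, 6.5 mm above its underside. Of the four such nuts three lie in tray pockets and one, nut_d, is the spare on the bench to the right of the carrier; which pocket is empty changes.
- nut_c_mid (a point): Hexagon nut, plain steel, 25 mm over the flats (along its x), 27 mm along its y, 13 mm tall, 35 g, lying flat; this point is its centre, 6.5 mm above its underside. Of the four such nuts three lie in tray pockets and one, nut_d, is the spare on the bench to the right of the carrier; which pocket is empty changes.
- nut_d_mid (a point): Hexagon nut, plain steel, 25 mm over the flats (along its x), 27 mm along its y, 13 mm tall, 35 g, lying flat; this point is its centre, 6.5 mm above its underside. Of the four such nuts three lie in tray pockets and one, nut_d, is the spare on the bench to the right of the carrier; which pocket is empty changes.
- small_nut_mid (a point): A smaller nut of another kind, 21 mm wide and 10 mm tall, on the bench near the spare; not for this tray. This point is its centre, 5 mm above its underside.
- pocket0 (a point): Tray pocket 0, 32 mm square, 6 mm deep; tray top 16 mm above the bench. This point is where a seated nut's centre lies, 16.5 mm above the bench, 6.5 mm above the pocket floor; a seated nut stands 7 mm proud. Pockets are in one row, 40 mm apart along y; x points away from the gate, which is 92 mm off. The rim is 18 mm high, the rear wall 43 mm behind the pocket's centre.
- pocket1 (a point): Tray pocket 1, 32 mm square, 6 mm deep; tray top 16 mm above the bench. This point is where a seated nut's centre lies, 16.5 mm above the bench, 6.5 mm above the pocket floor; a seated nut stands 7 mm proud. Pockets are in one row, 40 mm apart along y; x points away from the gate, which is 92 mm off. The rim is 18 mm high, the rear wall 43 mm behind the pocket's centre.
- pocket2 (a point): Tray pocket 2, 32 mm square, 6 mm deep; tray top 16 mm above the bench. This point is where a seated nut's centre lies, 16.5 mm above the bench, 6.5 mm above the pocket floor; a seated nut stands 7 mm proud. Pockets are in one row, 40 mm apart along y; x points away from the gate, which is 92 mm off. The rim is 18 mm high, the rear wall 43 mm behind the pocket's centre.
- pocket3 (a point): Tray pocket 3, 32 mm square, 6 mm deep; tray top 16 mm above the bench. This point is where a seated nut's centre lies, 16.5 mm above the bench, 6.5 mm above the pocket floor; a seated nut stands 7 mm proud. Pockets are in one row, 40 mm apart along y; x points away from the gate, which is 92 mm off. The rim is 18 mm high, the rear wall 43 mm behind the pocket's centre.
- catch_end_mid (a point): Middle of the two upright steel tabs of the end catch (the one next to the gate's upright post), 70 mm above the bench (tabs: 51 to 81 mm). Squeeze along its x axis, which runs across the gate, front to rear. Tabs: 22 mm wide along y, 44 mm over the outer faces; a linkage moves both alike, 8 mm each (then 28 mm over), against about 4 N friction; they stay in. Under them a dark block 50 (x) by 28 mm, top at 52 mm.
- catch_hinge_mid (a point): Middle of the two upright steel tabs of the hinge-side catch (52 mm from the end catch), 70 mm above the bench (tabs: 51 to 81 mm). Squeeze along its x axis, which runs across the gate, front to rear. Tabs: 22 mm wide along y, 44 mm over the outer faces; a linkage moves both alike, 8 mm each (then 28 mm over), against about 4 N friction; they stay in. Under them a dark block 50 (x) by 28 mm, top at 52 mm.
- catch_end (a joint): End catch (the one next to the gate's upright post, away from the hinge): how far each of its two tabs is pushed in, 0 (latched) to 0.008 m (fully squeezed); its drop rod clears the keeper at about 0.0065.
- catch_hinge (a joint): Hinge-side catch: how far each of its two tabs is pushed in, 0 (latched) to 0.008 m (fully squeezed); its drop rod clears the keeper at about 0.0065.
- gate_panel: Gate leaf on the carrier's robot side: aluminium, 10 mm thick, 160 mm long, 12 to 44 mm above the bench, catches and post on its top edge. Origin on the hinge axis at bench level; y points from the free end to the hinge, x through the leaf to the rear (into the carrier when shut). Along -y from the hinge: hinge-side catch 46 mm, end catch 98 mm, post 150 mm.
- gate_post (a point): Upright round black post on the gate near its free end, 14 mm in diameter, top 101 mm above the bench, its foot (20 mm square) up to 50 mm; this point is on its axis 82 mm above the bench, a good height to pinch. It lies 150 mm from the hinge axis and 52 mm from the end catch.
- gate_hinge (a point): Point on the gate's upright hinge axis, at the gate's left end as the robot sees it, 44 mm above the bench.
- gate (a joint): Gate angle, 0 shut to 1.6 rad (stop). Grows as the free end swings out toward the robot, clockwise seen from above. Locked near 0 while a catch is latched. A spring pulls it shut (about 1 N at the post when shut, 4 N at 1.4 rad); at about 0.6 to 0.8 rad a ball detent (a rib on the plate under the gate) takes some 3 to 6 N more at the post.
- tape_measure: Bystander, to be left alone: tape measure, 57x70x58 mm; origin under its middle.
- micrometer: Bystander, to be left alone: micrometer, 52x102x16 mm; origin under its middle.
- screwdriver: Bystander, to be left alone: screwdriver, 73x178x26 mm; origin under its middle.

How it is judged:
On the way, in this order (a step that is already met when the one before it is completed fails the run):
1. every pocket of the tray holds one full-size nut, seated flat and let go (((horizontal distance between nut_a_mid and pocket0 below 0.006 m and z of nut_a_mid in the frame of pocket0 between -0.004 and 0.003 m) or (horizontal distance between nut_b_mid and pocket0 below 0.006 m and z of nut_b_mid in the frame of pocket0 between -0.004 and 0.003 m) or (horizontal distance between nut_c_mid and pocket0 below 0.006 m and z of nut_c_mid in the frame of pocket0 between -0.004 and 0.003 m) or (horizontal distance between nut_d_mid and pocket0 below 0.006 m and z of nut_d_mid in the frame of pocket0 between -0.004 and 0.003 m)) and ((horizontal distance between nut_a_mid and pocket1 below 0.006 m and z of nut_a_mid in the frame of pocket1 between -0.004 and 0.003 m) or (horizontal distance between nut_b_mid and pocket1 below 0.006 m and z of nut_b_mid in the frame of pocket1 between -0.004 and 0.003 m) or (horizontal distance between nut_c_mid and pocket1 below 0.006 m and z of nut_c_mid in the frame of pocket1 between -0.004 and 0.003 m) or (horizontal distance between nut_d_mid and pocket1 below 0.006 m and z of nut_d_mid in the frame of pocket1 between -0.004 and 0.003 m)) and ((horizontal distance between nut_a_mid and pocket2 below 0.006 m and z of nut_a_mid in the frame of pocket2 between -0.004 and 0.003 m) or (horizontal distance between nut_b_mid and pocket2 below 0.006 m and z of nut_b_mid in the frame of pocket2 between -0.004 and 0.003 m) or (horizontal distance between nut_c_mid and pocket2 below 0.006 m and z of nut_c_mid in the frame of pocket2 between -0.004 and 0.003 m) or (horizontal distance between nut_d_mid and pocket2 below 0.006 m and z of nut_d_mid in the frame of pocket2 between -0.004 and 0.003 m)) and ((horizontal distance between nut_a_mid and pocket3 below 0.006 m and z of nut_a_mid in the frame of pocket3 between -0.004 and 0.003 m) or (horizontal distance between nut_b_mid and pocket3 below 0.006 m and z of nut_b_mid in the frame of pocket3 between -0.004 and 0.003 m) or (horizontal distance between nut_c_mid and pocket3 below 0.006 m and z of nut_c_mid in the frame of pocket3 between -0.004 and 0.003 m) or (horizontal distance between nut_d_mid and pocket3 below 0.006 m and z of nut_d_mid in the frame of pocket3 between -0.004 and 0.003 m)) and contact force between the fingers and nut_a below 0.2 N and contact force between the fingers and nut_b below 0.2 N and contact force between the fingers and nut_c below 0.2 N and contact force between the fingers and nut_d below 0.2 N), for 0.2 s.
2. the end catch is squeezed while the hinge-side catch is still latched (value of joint catch_end above 0.0065 m and value of joint catch_hinge below 0.003 m), for 0.1 s.
3. the hinge-side catch is squeezed too (value of joint catch_hinge above 0.0065 m), for 0.1 s.
4. the gate has been swung past its detent (value of joint gate above 0.9 rad), for 0.1 s.
At the end, for the whole second after the job is handed in: All four pockets hold a full-size nut (within 6 mm of the pocket's axis, flat on its floor to 3 mm), and the gate stands at more than 1.2 rad, at rest (under 0.1 rad/s), held there by the gripper's fingers with more than 1 N (((horizontal distance between nut_a_mid and pocket0 below 0.006 m and z of nut_a_mid in the frame of pocket0 between -0.004 and 0.003 m) or (horizontal distance between nut_b_mid and pocket0 below 0.006 m and z of nut_b_mid in the frame of pocket0 between -0.004 and 0.003 m) or (horizontal distance between nut_c_mid and pocket0 below 0.006 m and z of nut_c_mid in the frame of pocket0 between -0.004 and 0.003 m) or (horizontal distance between nut_d_mid and pocket0 below 0.006 m and z of nut_d_mid in the frame of pocket0 between -0.004 and 0.003 m)) and ((horizontal distance between nut_a_mid and pocket1 below 0.006 m and z of nut_a_mid in the frame of pocket1 between -0.004 and 0.003 m) or (horizontal distance between nut_b_mid and pocket1 below 0.006 m and z of nut_b_mid in the frame of pocket1 between -0.004 and 0.003 m) or (horizontal distance between nut_c_mid and pocket1 below 0.006 m and z of nut_c_mid in the frame of pocket1 between -0.004 and 0.003 m) or (horizontal distance between nut_d_mid and pocket1 below 0.006 m and z of nut_d_mid in the frame of pocket1 between -0.004 and 0.003 m)) and ((horizontal distance between nut_a_mid and pocket2 below 0.006 m and z of nut_a_mid in the frame of pocket2 between -0.004 and 0.003 m) or (horizontal distance between nut_b_mid and pocket2 below 0.006 m and z of nut_b_mid in the frame of pocket2 between -0.004 and 0.003 m) or (horizontal distance between nut_c_mid and pocket2 below 0.006 m and z of nut_c_mid in the frame of pocket2 between -0.004 and 0.003 m) or (horizontal distance between nut_d_mid and pocket2 below 0.006 m and z of nut_d_mid in the frame of pocket2 between -0.004 and 0.003 m)) and ((horizontal distance between nut_a_mid and pocket3 below 0.006 m and z of nut_a_mid in the frame of pocket3 between -0.004 and 0.003 m) or (horizontal distance between nut_b_mid and pocket3 below 0.006 m and z of nut_b_mid in the frame of pocket3 between -0.004 and 0.003 m) or (horizontal distance between nut_c_mid and pocket3 below 0.006 m and z of nut_c_mid in the frame of pocket3 between -0.004 and 0.003 m) or (horizontal distance between nut_d_mid and pocket3 below 0.006 m and z of nut_d_mid in the frame of pocket3 between -0.004 and 0.003 m)) and value of joint gate above 1.2 rad and velocity of joint gate between -0.1 and 0.1 rad/s and contact force between the fingers and gate_panel above 1 N); the arm keeps its last pose, push and grip.
It fails at once if a bystander is moved by more than 40 mm (distance of any of tape_measure, micrometer, screwdriver, small_nut_mid from where it was at the start of the episode above 0.04 m).
It also fails if it takes over 58 s, if anything falls off the work surface, if the arm or the gripper's body presses on something with over 40 N, if the wrist force passes 120 N, or if a joint passes its speed limit or range.

### The arm

A 7-joint arm with a two-finger parallel gripper is mounted at the origin on a cart in front of the work surface, level with it; the furniture and walls round the work are solid. World frame = base frame: x ahead of the robot, y to its left, z up, the work surface at z = 0. Lengths are in m, angles in rad, forces in N, time in s.
With the tool pointing down it reaches from about 0.4 to 0.85 m from the base axis. Payload 10.4 kg.
Tool frame: the origin (TCP) lies on the mounting face of the last link; the fingertips stand 173 mm ahead of it and the grasp point (between the pads) lies 155 mm ahead of it (manip.tip_extent is the distance from the TCP to the fingertips, in m); z points along the fingers, y is the line along which they close (so a half turn about z gives the same grasp; the last joint's range is limited). The gripper opens to 85 mm and grips with 20 to 120 N. Pads are 22 mm wide; open, the fingers measure 114 mm over their backs; the gripper's body (76 mm by 85 mm) begins 54 mm behind the grasp point. The pads swing forward as they close: fully open they stand 13 mm farther back than shut.
Start: joints at [-1.325, 0.332, -0.065, 1.46, 0.022, 1.35, -0.088], TCP at [0.166, 0.603, 0.405] pointing down, gripper open.
Joint ranges: [-2.6, 2.6], [-0.5, 2.12], [-1.47, 1.34], [0.16, 2.42], [-1.27, 4.41], [0.06, 2.06], [-2.6, 2.6]. Speed limits (rad/s): [2.22, 2.22, 2.79, 2.79, 3.14, 3.14, 3.14].

### API

Orientations are given as a unit quaternion [x, y, z, w].
In Python, from workcell import manip gives the robot as it stands.
- The arm moves only by the tool move_arm, never from a script. Its argument "plan" is one flat list of numbers, 7 for each row, row after row: the turn, a rotation vector about the tool's x, y, z in rad, then the shift along the tool's x, y, z in m, then the finger opening in m, from 0 to 0.0854. In form: [ax, ay, az, dx, dy, dz, gripper, ax, ay, az, dx, dy, dz, gripper, ...]. A call has 1 to 12 rows; each row is the pose to reach, as a shift and turn from the pose commanded when the call began, along the tool's axes at that moment; what a row does not reach only later rows make up. A row lasts 1/8 s, in which the tool goes at most 62.5 mm and 10.7 degrees, less where a joint would pass 70% of its speed; a pose out of reach is approached as far as the arm can. A call with a gripper value outside its range is refused whole. The fingers move at their own pace and stop on an object; "squeeze" is the grip in N (left out, the last holds). Time passes only in rows, so rows that repeat a pose let the fingers close. It gives the time, the measured TCP pose, the force, the opening and the grip force at its end, in the units of the state.
- manip.get_obs(): the state, without advancing time (a new reading comes with each control period).
- manip.camera(name): name is "scene" or "side" or "wrist"; returns a dict with "color" (480x640x3 uint8, red, green, blue), "fx", "fy", "cx", "cy" (pixels), "cam_to_world" (4x4, takes a point from camera to world coordinates); the wrist camera has in their place "mount" (4x4, takes a point from camera to tool coordinates, whose origin is the TCP and whose axes are the flange's). Camera axes: x right, y down, z forward; pixel columns grow to the right and rows downward; lengths in m; the calibration is good to about 2 mm. A picture is of the moment at which its call begins: read the wrist's pose just before it. There is no depth.
- manip.hand_in(): hands the job in; it is judged then, once.
Trained networks look in a picture, given as the dict that the camera call returned (one of the last four; its "shot" number tells which), for a name from the list of things; names that differ only in an ending like _2 or _b are one class to them, and where a whole thing is asked for, a point or a joint stands for the part that bears it (a point fixed in the world has none). Each returns a list of dicts, best first, with "conf" (0 to 1); they miss things now and then, are a little off and sometimes report something else, mostly with a low value. They report only what shows in the picture. A call takes as long as a camera call.
- manip.look_for(picture, label): "position" ([x, y, z] in m, in the coordinates of the camera as it stood for that picture, good to about 4 mm: the middle of the surface that is visible of it).
- manip.silhouettes(picture, label): "pixels" (480x640 bool, what is visible of it).
- manip.tip_of(picture, label): "position" ([x, y, z] in m, in the coordinates of the camera as it stood for that picture, good to about 4 mm: a listed point, or the origin of a listed thing).
The state is a dict: "clock": time; "joint_pos": joint angles; "joint_velocities": joint speeds; "tau": joint torques, N m; "position": TCP position; "ee_rot": TCP orientation; "ft_force": force on the tool from outside, world axes, zero at the start; "torque": the same for the moment, N m; "grip_width": opening from 0.0 (shut) to 1.0 (fully open); "grasp_force": force on a finger pad.
Only numpy, scipy, OpenCV 4.12 (cv2) and the standard library are available. Lean on these libraries where they do the work, as an engineer would, in place of code of your own. Each camera call takes 0.05 s, during which the arm holds its last target. There are 200 camera calls.

## Working session

There is one attempt and no reset: what is moved stays moved. The work goes in short steps, Python scripts to look and compute and a tool call to move; the robot and the scene stay as the last step left them, time stands still between calls to the robot, and variables do not carry over. Pictures are saved under pics/ and viewed, at most 10 in all, crops included, and the job is handed in when it is done.

Besides the shell and the picture viewer there is one more tool, called after "Request:" as a command line: name --argument value ..., lists and objects as JSON in quotes. move_arm: Moves the arm, as the interface text tells. Its arguments: {"type":"object","properties":{"plan":{"type":"array","items":{"type":"number"}},"squeeze":{"type":"number"}},"required":["plan"]}

```bash
mkdir -p pics; cat > h.py <<'E'
import numpy as np, cv2
from scipy.spatial.transform import Rotation as R
from workcell import manip
np.set_printoptions(precision=4,suppress=True)
def T(o):
    M=np.eye(4);M[:3,:3]=R.from_quat(o['ee_rot']).as_matrix();M[:3,3]=o['position'];return M
def shot(n):
    o=manip.get_obs();p=manip.camera(n)
    p['M']=np.array(p['cam_to_world']) if n!='wrist' else T(o)@np.array(p['mount'])
    return p
def W(p,x): return (p['M']@np.r_[x,1])[:3]
def save(p,f): cv2.imwrite('pics/'+f,p['color'][:,:,::-1])
def plane(p,uv,z):
    d=p['M'][:3,:3]@np.array([(uv[0]-p['cx'])/p['fx'],(uv[1]-p['cy'])/p['fy'],1]);c=p['M'][:3,3]
    return c+d*(z-c[2])/d[2]
def px(p,X):
    q=np.linalg.inv(p['M'])@np.r_[X,1];return np.array([p['fx']*q[0]/q[2]+p['cx'],p['fy']*q[1]/q[2]+p['cy']])
E
python3 - <<'E'
from h import *
o=manip.get_obs();print(o['clock'],T(o),o['grip_width'],manip.tip_extent)
for n in ('scene','side'):
    p=shot(n);save(p,n+'0.png');print(n,p['M'][:3,3],p['fx'])
    for l in ['nut_d_mid','small_nut_mid','pocket0','pocket1','pocket2','pocket3','catch_end_mid','catch_hinge_mid','gate_post','gate_hinge','gate_panel','tape_measure','micrometer','screwdriver']:
        print(l,[(W(p,d['position']).round(4).tolist(),round(d['conf'],2)) for d in manip.tip_of(p,l)[:5]])
E
```

```text
0.0 [[-0.9641  0.2656 -0.0003  0.1659]
 [ 0.2656  0.9641 -0.0014  0.6024]
 [-0.0001 -0.0015 -1.      0.4039]
 [ 0.      0.      0.      1.    ]] 1.0020161337386988 0.1734
scene [-0.3049 -0.5366  0.6906] 543.3624151589172
nut_d_mid [([0.5256, -0.2044, 0.0066], 0.52)]
small_nut_mid [([0.5158, -0.3262, 0.0067], 0.45), ([0.6646, -0.0138, 0.016], 0.32)]
pocket0 [([0.6585, 0.0693, 0.0165], 0.89), ([0.67, -0.0526, 0.0154], 0.77), ([0.6587, 0.0295, 0.016], 0.74), ([0.666, -0.0098, 0.016], 0.65)]
pocket1 [([0.6585, 0.0693, 0.0165], 0.89), ([0.67, -0.0526, 0.0154], 0.77), ([0.6587, 0.0295, 0.016], 0.74), ([0.666, -0.0098, 0.016], 0.65)]
pocket2 [([0.6585, 0.0693, 0.0165], 0.89), ([0.67, -0.0526, 0.0154], 0.77), ([0.6587, 0.0295, 0.016], 0.74), ([0.666, -0.0098, 0.016], 0.65)]
pocket3 [([0.6585, 0.0693, 0.0165], 0.89), ([0.67, -0.0526, 0.0154], 0.77), ([0.6587, 0.0295, 0.016], 0.74), ([0.666, -0.0098, 0.016], 0.65)]
catch_end_mid [([0.5744, -0.013, 0.0688], 0.82), ([0.565, 0.0861, 0.0413], 0.27)]
catch_hinge_mid [([0.5688, 0.034, 0.0704], 0.81)]
gate_post [([0.578, -0.0647, 0.0826], 0.56)]
gate
[... 844 characters left out ...]
 ([0.6512, 0.0696, 0.0129], 0.76), ([0.6593, 0.0242, 0.0139], 0.68), ([0.6533, 0.0682, 0.0118], 0.29)]
pocket3 [([0.6625, -0.0137, 0.0197], 0.94), ([0.6672, -0.0513, 0.0187], 0.93), ([0.6512, 0.0696, 0.0129], 0.76), ([0.6593, 0.0242, 0.0139], 0.68), ([0.6533, 0.0682, 0.0118], 0.29)]
catch_end_mid [([0.6635, -0.0122, 0.0184], 0.6), ([0.5708, -0.0143, 0.0695], 0.56)]
catch_hinge_mid [([0.5695, 0.0298, 0.0695], 0.74)]
gate_post [([0.5787, -0.0667, 0.0849], 0.9)]
gate_hinge [([0.5657, 0.0829, 0.0409], 0.79)]
gate_panel [([0.5606, 0.0843, -0.0042], 0.57)]
tape_measure [([0.6192, 0.3672, -0.0012], 0.64)]
micrometer [([0.3492, -0.1975, -0.0018], 0.61)]
screwdriver [([0.4631, 0.3455, 0.0002], 0.55)]
```

View pics/scene0.png

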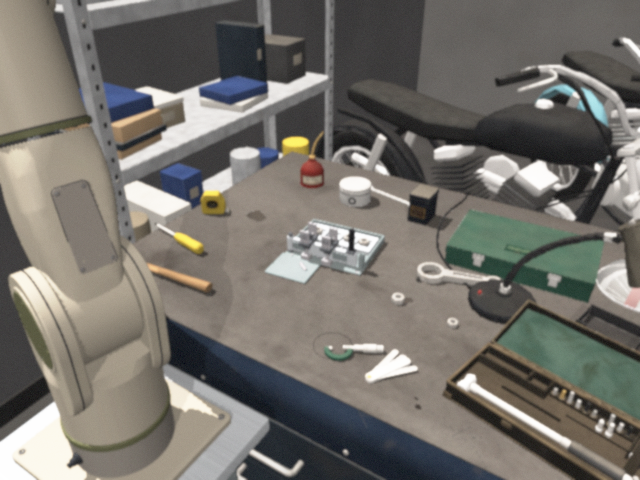

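View pics/side0.png

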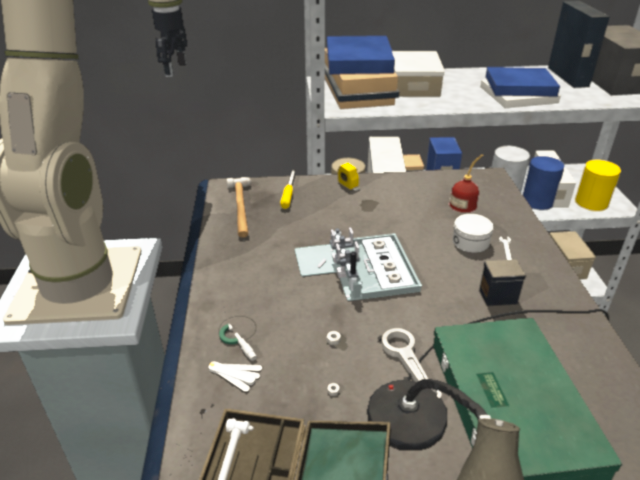

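The scene view shows the carrier at about (335,245), with the spare nut at (398,298) and the small nut at (453,322). The side view shows nuts in the tray at (378,243), (390,267) and (394,278). The dark empty pocket is at (384,257), second from the left, which is about y=0.027.

```bash
cat >> h.py <<'E'
def row(pos,ydeg):
    "tool-frame shift and az to reach TCP pos with tool pointing down, tool y at world angle ydeg"
    o=manip.get_obs();M=T(o);a=np.radians(ydeg);y=np.array([np.cos(a),np.sin(a),0]);z=np.array([0,0,-1.]);x=np.cross(y,z)
    Rt=np.c_[x,y,z];return np.r_[R.from_matrix(M[:3,:3].T@Rt).as_rotvec(),M[:3,:3].T@(np.array(pos)-M[:3,3])]
E
python3 - <<'E'
from h import *
p=shot('wrist');print(p['mount'],p['fx'])
for q in [(.3,.45,.40),(.42,.25,.38),(.5,0,.35),(.49,-.2,.32)]: print(row(q,6))
E
```

```text
[[-0.0002 -0.9504 -0.3112  0.0796]
 [ 1.     -0.0002 -0.      0.0001]
 [-0.     -0.3112  0.9504  0.0302]
 [ 0.      0.      0.      1.    ]] 388.30691928678624
[ 0.     -0.      1.1973 -0.1697 -0.1115  0.0047]
[ 0.     -0.      1.1973 -0.3385 -0.2724  0.0247]
[ 0.     -0.      1.1973 -0.4821 -0.4922  0.0547]
[ 0.     -0.      1.1973 -0.5255 -0.6877  0.0847]
```

Request:
move_arm --plan '[0,0,0.15,-0.057,-0.037,0.002,0.085,0,0,0.3,-0.113,-0.074,0.003,0.085,0,0,0.45,-0.17,-0.112,0.005,0.085,0,0,0.6,-0.212,-0.152,0.01,0.085,0,0,0.75,-0.254,-0.192,0.015,0.085,0,0,0.9,-0.296,-0.232,0.02,0.085,0,0,1.05,-0.338,-0.272,0.025,0.085,0,0,1.197,-0.368,-0.318,0.03,0.085,0,0,1.197,-0.398,-0.364,0.035,0.085,0,0,1.197,-0.428,-0.41,0.04,0.085,0,0,1.197,-0.457,-0.455,0.045,0.085,0,0,1.197,-0.482,-0.5,0.055,0.085]'

```text
clock: 3.05
position: [0.4983, -0.0093, 0.3501]
ee_rot: [0.669, 0.743, 0.001, 0.0]
ft_force: [-0.0, 0.8, 0.2]
grip_width: 1.0
grasp_force: 0.0
```

```bash
python3 - <<'E'
from h import *
o=manip.get_obs();print(o['clock'],T(o),o['joint_pos'])
p=shot('wrist');save(p,'w1.png')
for l in ['pocket0','nut_a_mid','catch_end_mid','catch_hinge_mid','gate_post']:
        print(l,[(W(p,d['position']).round(4).tolist(),round(d['conf'],2)) for d in manip.tip_of(p,l)[:5]])
print(row((.527,-.204,.30),6))
E
```

```text
3.05 [[-0.1048  0.9945  0.0016  0.4983]
 [ 0.9945  0.1048  0.0006 -0.0093]
 [ 0.0004  0.0017 -1.      0.3501]
 [ 0.      0.      0.      1.    ]] [-0.6184  0.0859  0.579   1.8896 -0.0513  1.1789  0.0834]
pocket0 [([0.6707, -0.0506, 0.0156], 0.84), ([0.6633, -0.0106, 0.0166], 0.8), ([0.6607, 0.0669, 0.0204], 0.66), ([0.6593, 0.0232, 0.016], 0.64)]
nut_a_mid [([0.6692, -0.0485, 0.0177], 0.74)]
catch_end_mid []
catch_hinge_mid [([0.5718, 0.0361, 0.0681], 0.68)]
gate_post [([0.5802, -0.0633, 0.0833], 0.61), ([0.6695, -0.048, 0.0152], 0.27)]
[ 0.0002 -0.0005  0.0018 -0.1996  0.008   0.0497]
```

Request:
move_arm --plan '[0,0,0,-0.05,0.002,0.012,0.085,0,0,0,-0.1,0.004,0.025,0.085,0,0,0,-0.15,0.006,0.038,0.085,0,0,0,-0.2,0.008,0.05,0.085,0,0,0,-0.2,0.008,0.05,0.085]'

```text
clock: 3.98
position: [0.5264, -0.208, 0.2989]
ee_rot: [0.67, 0.742, -0.001, -0.0]
ft_force: [-0.1, -0.0, 0.4]
grip_width: 0.999
grasp_force: 0.0
```

```bash
python3 - <<'E'
from h import *
o=manip.get_obs();print(o['clock'],T(o)[:3,3])
p=shot('wrist')
for l in ['nut_d_mid']:
    for d in manip.tip_of(p,l)[:3]: print(l,W(p,d['position']),d['conf'],px(p,W(p,d['position'])))
s=manip.silhouettes(p,'nut_d_mid')
for d in s[:2]:
    m=d['pixels'];print(d['conf'],m.sum(),np.argwhere(m).mean(0)[::-1])
    cs,_=cv2.findContours(m.astype(np.uint8),cv2.RETR_EXTERNAL,cv2.CHAIN_APPROX_NONE)
    c=max(cs,key=cv2.contourArea)[:,0]
    q=np.array([plane(p,u,.013)[:2] for u in c]);print('mid',(q.max(0)+q.min(0))/2)
    for a in range(0,180,10):
        n=np.array([np.cos(np.radians(a)),np.sin(np.radians(a))]);e=q@n;print(a,round(1000*(np.ptp(e)),1),end='; ')
    c0=px(p,np.r_[q.mean(0),.01]).astype(int)
i=p['color'][max(0,c0[1]-75):c0[1]+75,max(0,c0[0]-100):c0[0]+100,::-1]
cv2.imwrite('pics/w2.png',cv2.resize(i,None,fx=3,fy=3,interpolation=2));print(c0)
E
```

```text
3.975 [ 0.5264 -0.208   0.2989]
nut_d_mid [ 0.531  -0.2031  0.0091] 0.67 [326.4713 220.2113]
0.73 896 [321.0011 221.981 ]
mid [ 0.5273 -0.2038]
0 26.3; 10 26.1; 20 25.5; 30 24.6; 40 25.3; 50 26.8; 60 27.7; 70 27.9; 80 27.1; 90 25.7; 100 26.4; 110 27.5; 120 27.7; 130 27.3; 140 26.1; 150 24.8; 160 25.1; 170 25.9; [320 220]
```

View pics/w2.png

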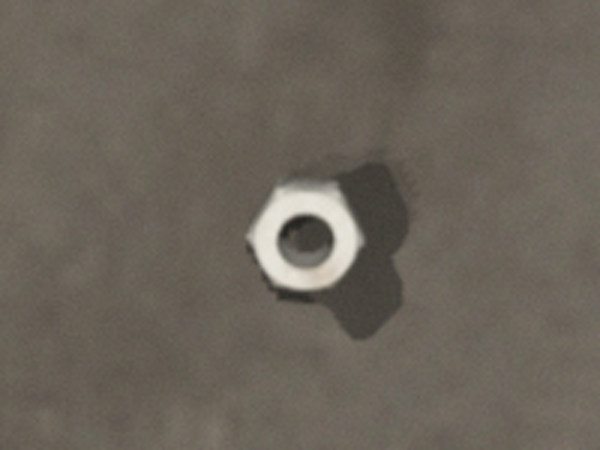

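View pics/w1.png

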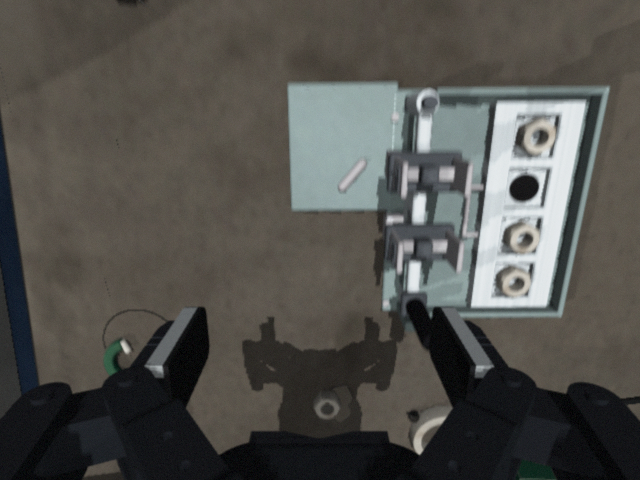

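w2 shows the spare nut with its flats facing up and down in the crop, that is along tool x. One flat pair is normal to about 31° in the world frame. w1 shows the empty pocket at (525,187), with nuts at (537,137), (522,237) and (515,281).

Request:
move_arm --plan '[0,0,-0.15,0.002,0.001,0.035,0.06,0,0,-0.3,0.004,0.002,0.07,0.06,0,0,-0.436,0.0043,0.0018,0.1,0.055,0,0,-0.436,0.0043,0.0018,0.113,0.045,0,0,-0.436,0.0043,0.0018,0.12,0.04,0,0,-0.436,0.0043,0.0018,0.12,0.04,0,0,-0.436,0.0043,0.0018,0.12,0.015,0,0,-0.436,0.0043,0.0018,0.12,0.015,0,0,-0.436,0.0043,0.0018,0.12,0.015,0,0,-0.436,0.0043,0.0018,0.12,0.015]' --squeeze 30

```text
clock: 5.38
position: [0.5286, -0.2012, 0.1807]
ee_rot: [0.493, 0.87, 0.0, 0.001]
ft_force: [-1.5, 2.0, 5.7]
grip_width: 0.263
grasp_force: 29.5
```

```bash
python3 - <<'E'
from h import *
o=manip.get_obs();print(o['clock'],T(o)[:3,3],o['grip_width'],o['grasp_force'],o['ft_force'],manip.tip_extent)
p=shot('wrist');save(p,'w3.png')
E
```

```text
5.375 [ 0.5286 -0.2012  0.1807] 0.26263388402784127 29.52448738491512 [-1.4916  2.0386  5.6993] 0.1734
```

View pics/w3.png

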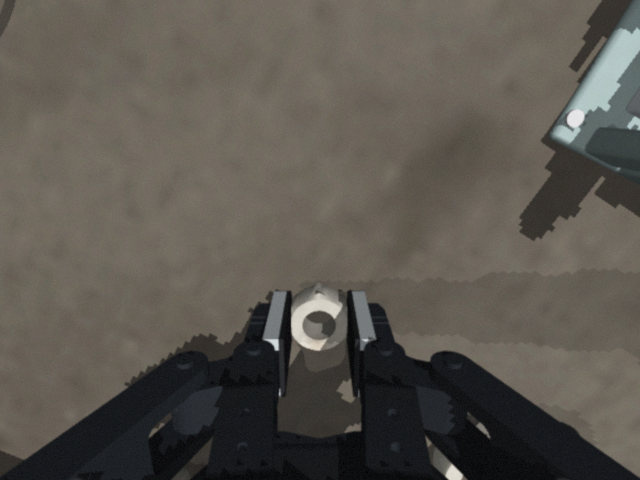

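w3 shows the nut between the pads at about (318,320), roughly centred. I'll lift it and carry it to a hover above the tray.

Request:
move_arm --plan '[0,0,0,0,0,-0.03,0.015,0,0,0,0,0,-0.08,0.015,0,0,0,0,0,-0.13,0.015,0,0,0.15,0.025,0.045,-0.13,0.015,0,0,0.3,0.05,0.09,-0.13,0.015,0,0,0.436,0.075,0.135,-0.13,0.015,0,0,0.436,0.1,0.18,-0.13,0.015,0,0,0.436,0.129,0.23,-0.13,0.015,0,0,0.436,0.129,0.23,-0.13,0.015,0,0,0.436,0.129,0.23,-0.13,0.015]'

```text
clock: 6.68
position: [0.6587, 0.0275, 0.3097]
ee_rot: [0.669, 0.743, -0.0, 0.0]
ft_force: [-0.4, -1.7, 0.5]
grip_width: 0.264
grasp_force: 29.7
```

```bash
python3 - <<'E'
from h import *
o=manip.get_obs();print(o['clock'],T(o),o['grip_width'],o['grasp_force'],o['ft_force'],o['joint_pos'])
p=shot('wrist');save(p,'w4.png')
for l in ['pocket0','nut_a_mid','catch_end_mid','catch_hinge_mid','gate_post']:
        print(l,[(W(p,d['position']).round(4).tolist(),round(d['conf'],2)) for d in manip.tip_of(p,l)[:5]])
for d in manip.silhouettes(p,'nut_a_mid')[:5]:
    m=d['pixels'];u=np.argwhere(m).mean(0)[::-1];print('sil',d['conf'],m.sum(),u,plane(p,u,.022),plane(p,u,.01))
E
```

```text
6.675 [[-0.1045  0.9945 -0.0002  0.6587]
 [ 0.9945  0.1045 -0.0007  0.0275]
 [-0.0007 -0.0003 -1.      0.3097]
 [ 0.      0.      0.      1.    ]] 0.2642879416982729 29.739208772516577 [-0.3805 -1.6755  0.4989] [-0.5339  0.5195  0.5844  1.5053 -0.2967  1.2065  0.2005]
pocket0 [([0.6603, 0.0282, 0.016], 0.81), ([0.6644, -0.0099, 0.0154], 0.6), ([0.6591, 0.066, 0.0178], 0.59)]
nut_a_mid [([0.67, -0.0482, 0.0156], 0.46)]
catch_end_mid [([0.573, -0.0142, 0.0759], 0.92)]
catch_hinge_mid [([0.5711, 0.0327, 0.0704], 0.95)]
gate_post []
sil 0.46 219 [317.6941 316.3607] [ 0.6654 -0.042   0.022 ] [ 0.6661 -0.049   0.01  ]
```

View pics/w4.png

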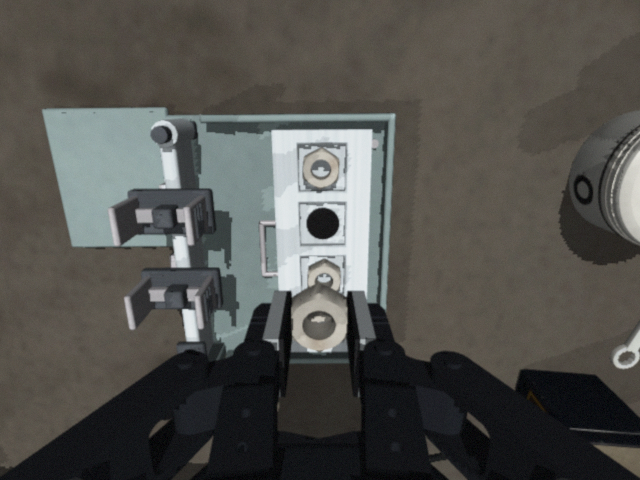

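```bash
python3 - <<'E'
from h import *
im=cv2.imread('pics/w4.png');g=cv2.cvtColor(im,6)
def blob(u,v,r,t):
    s=(g[v-r:v+r,u-r:u+r]<t).astype(np.uint8);n,l,st,c=cv2.connectedComponentsWithStats(s)
    k=l[r,r];return c[k]+[u-r,v-r],st[k]
hole,st=blob(322,223,24,60);print('hole',hole,st)
# white-ish pocket square outline
p=shot('wrist')
o=manip.get_obs();print(T(o)[:3,3])
for z in (.006,.010,.016): print('hole at',z,plane(p,hole,z))
c=np.array([322.5,223.7]);print('square@16',plane(p,c,.016))
# nut in hand: hole centre & outline in tool frame
K=np.array(p['mount'])
def tool(uv,zt):
    d=K[:3,:3]@np.array([(uv[0]-p['cx'])/p['fx'],(uv[1]-p['cy'])/p['fy'],1]);q=K[:3,3];return q+d*(zt-q[2])/d[2]
for zt in (.166,.168): print('nut hole tool',tool((319.5,321),zt),tool((291,320),zt),tool((348,320),zt))
i=im[110:360,250:400];cv2.imwrite('pics/w4c.png',cv2.resize(i,None,fx=3.2,fy=2.4*3.2/2.4*0.75,interpolation=2))
E
```

```text
hole [322.4388 223.2153] [  9  10  32  30 743]
[0.6588 0.0274 0.3099]
hole at 0.006 [0.6618 0.026  0.006 ]
hole at 0.01 [0.6617 0.0272 0.01  ]
hole at 0.016 [0.6614 0.029  0.016 ]
square@16 [0.6615 0.0286 0.016 ]
nut hole tool [-0.001   0.0007  0.166 ] [-0.0006 -0.0106  0.166 ] [-0.0006  0.012   0.166 ]
nut hole tool [-0.0022  0.0007  0.168 ] [-0.0018 -0.0108  0.168 ] [-0.0018  0.0122  0.168 ]
```

View pics/w4c.png

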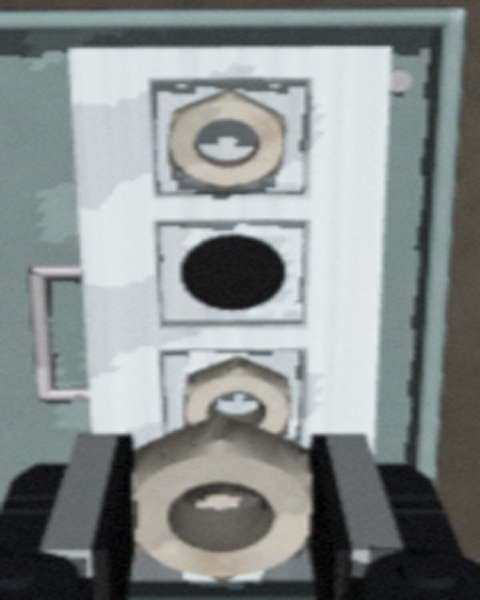

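The crop shows the empty pocket square spanning (157..303, 222..325), so its centre is about (322,224) in the image, or (0.661,0.028) in the world frame. The nut sits level in the grip. Lowering it now.

Request:
move_arm --plan '[0,0,0,0.0016,0.0018,0.04,0.015,0,0,0,0.0016,0.0018,0.08,0.015,0,0,0,0.0016,0.0018,0.1,0.015,0,0,0,0.0016,0.0018,0.108,0.015,0,0,0,0.0016,0.0018,0.114,0.015,0,0,0,0.0016,0.0018,0.118,0.015,0,0,0,0.0016,0.0018,0.118,0.015]'

```text
clock: 7.95
position: [0.6606, 0.0298, 0.1921]
ee_rot: [0.669, 0.743, 0.0, 0.0]
ft_force: [-0.6, -0.4, -1.0]
grip_width: 0.26
grasp_force: 29.7
```

Request:
move_arm --plan '[0,0,0,0,0,0,0.04,0,0,0,0,0,0,0.045,0,0,0,0,0,0,0.045,0,0,0,0,0,0,0.045,0,0,0,0,0,-0.03,0.045,0,0,0,0,0,-0.08,0.06,0,0,0,0,0,-0.12,0.06,0,0,0,0,0,-0.12,0.06]'

```text
clock: 8.95
position: [0.6614, 0.0294, 0.3155]
ee_rot: [0.669, 0.743, 0.002, 0.002]
ft_force: [0.5, -0.5, -0.4]
grip_width: 0.704
grasp_force: 0.0
```

```bash
python3 - <<'E'
from h import *
o=manip.get_obs();print(o['clock'],T(o)[:3,3],o['grip_width'],o['ft_force'])
p=shot('wrist')
im=p['color'][:,:,::-1];i=im[100:360,90:400];cv2.imwrite('pics/w5.png',cv2.resize(i,None,fx=2.3,fy=2.3,interpolation=2))
for l in ['pocket0','nut_a_mid','catch_end_mid','catch_hinge_mid','gate_post','gate_hinge']:
        print(l,[(W(p,d['position']).round(4).tolist(),round(d['conf'],2)) for d in manip.tip_of(p,l)[:5]])
E
```

```text
8.95 [0.6614 0.0294 0.3155] 0.7035632277236695 [ 0.5198 -0.4558 -0.4235]
pocket0 [([0.6617, 0.0269, 0.0169], 0.85), ([0.6596, 0.0684, 0.0181], 0.73), ([0.6705, -0.0515, 0.0159], 0.61)]
nut_a_mid [([0.6671, -0.0469, 0.0194], 0.65), ([0.5622, 0.0821, 0.0426], 0.2)]
catch_end_mid [([0.5748, -0.0171, 0.0739], 0.75)]
catch_hinge_mid [([0.5729, 0.0347, 0.0727], 0.66)]
gate_post []
gate_hinge [([0.5622, 0.0781, 0.0427], 0.57)]
```

View pics/w5.png

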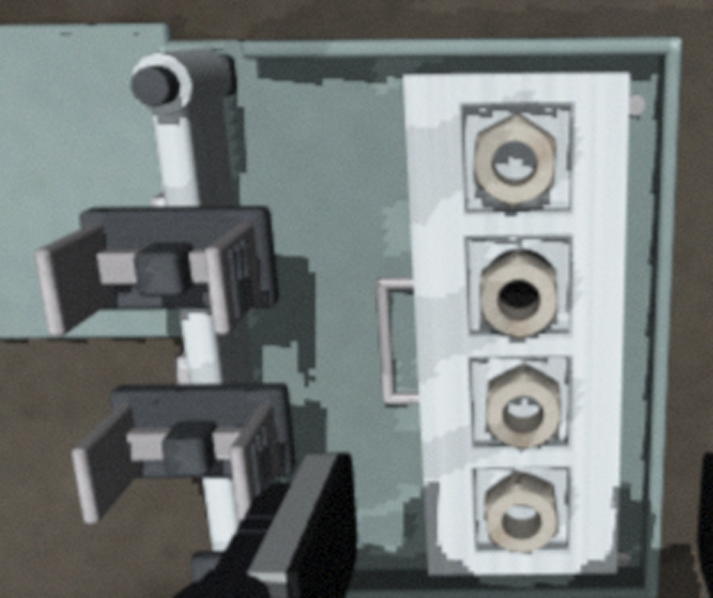

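w5 shows the placed nut at (518,293), centred in its pocket square and sitting like the others. Next is the end catch.

Request:
move_arm --plan '[0,0,0,-0.018,-0.046,0.0,0.07,0,0,0,-0.0355,-0.091,0.0,0.07,0,0,0,-0.0355,-0.091,0.04,0.07,0,0,0,-0.0355,-0.091,0.065,0.07,0,0,0,-0.0355,-0.091,0.081,0.07,0,0,0,-0.0355,-0.091,0.081,0.07]' --squeeze 30

```text
clock: 10.05
position: [0.5734, -0.0151, 0.2297]
ee_rot: [0.669, 0.743, -0.001, -0.001]
ft_force: [0.2, 0.4, 0.8]
grip_width: 0.815
grasp_force: 0.0
```

```bash
python3 - <<'E'
from h import *
o=manip.get_obs();print(o['clock'],T(o)[:3,3],o['grip_width'],o['ft_force'])
p=shot('wrist');save(p,'w6.png')
E
```

```text
10.05 [ 0.5734 -0.0151  0.2297] 0.8146920732866243 [0.182  0.3686 0.7697]
```

View pics/w6.png

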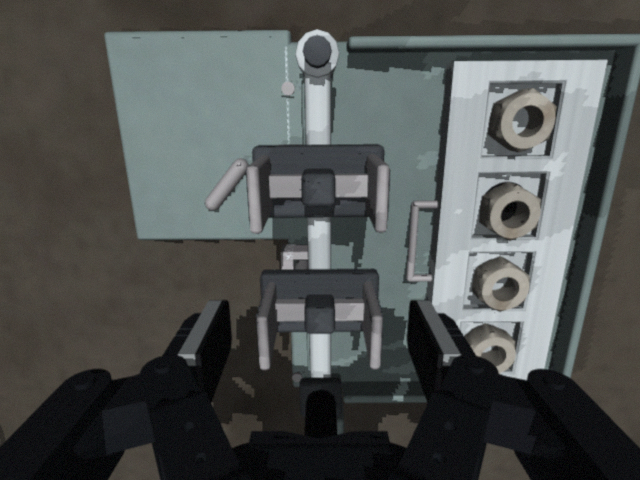

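w6 shows the end catch's tabs at (265,335) and (376,335), midway between the open pads. Squeezing.

Request:
move_arm --plan '[0,0,0,0,0,0,0.05,0,0,0,0,0,0,0.04,0,0,0,0,0,0,0.03,0,0,0,0,0,0,0.018,0,0,0,0,0,0,0.018,0,0,0,0,0,0,0.018,0,0,0,0,0,0,0.018,0,0,0,0,0,0,0.018]' --squeeze 30

```text
clock: 11.1
position: [0.5737, -0.0152, 0.2314]
ee_rot: [0.669, 0.743, 0.0, -0.0]
ft_force: [-5.3, -1.7, 10.1]
grip_width: 0.307
grasp_force: 29.4
```

Request:
move_arm --plan '[0,0,0,0,0,0,0.075,0,0,0,0,0,0,0.075,0,0,0,0,0,0,0.075,0,0,0,0,0,0,0.075,0,0,0,0.026,0,0,0.075,0,0,0,0.052,0,0,0.075,0,0,0,0.052,0,0,0.05,0,0,0,0.052,0,0,0.035,0,0,0,0.052,0,0,0.018,0,0,0,0.052,0,0,0.018,0,0,0,0.052,0,0,0.018,0,0,0,0.052,0,0,0.018]' --squeeze 30

```text
clock: 12.6
position: [0.5679, 0.0355, 0.231]
ee_rot: [0.669, 0.743, -0.0, -0.0]
ft_force: [-6.5, -0.8, 8.0]
grip_width: 0.307
grasp_force: 29.5
```

Request:
move_arm --plan '[0,0,0,0,0,0,0.075,0,0,0,0,0,0,0.075,0,0,0,0,0,0,0.075,0,0,0,0,0,-0.003,0.075,0,0,0,-0.035,0,-0.006,0.075,0,0,0,-0.07,0,-0.006,0.075,0,0,0,-0.104,0,-0.006,0.075,0,0,0,-0.104,0,-0.006,0.06,0,0,0,-0.104,0,-0.006,0.03,0,0,0,-0.104,0,-0.006,0.003,0,0,0,-0.104,0,-0.006,0.003,0,0,0,-0.104,0,-0.006,0.003]' --squeeze 50

```text
clock: 14.1
position: [0.5792, -0.0658, 0.2368]
ee_rot: [0.669, 0.744, 0.0, -0.0]
ft_force: [-2.1, 3.4, 2.0]
grip_width: 0.147
grasp_force: 48.6
```

```bash
python3 - <<'E'
from h import *
o=manip.get_obs();print(o['clock'],T(o)[:3,3],o['grip_width'],o['grasp_force'],o['ft_force'],o['joint_pos'])
for t in np.arange(.1,1.45,.1): print(round(t,2),(.15*(1-np.cos(t))).round(4),(-.15*np.sin(t)).round(4))
E
```

```text
14.1 [ 0.5792 -0.0658  0.2368] 0.14690088687148298 48.600300550460815 [-2.1417  3.3507  1.9948] [-0.4564  0.4436  0.607   1.7844 -0.2954  1.0054  0.3716]
0.1 0.0007 -0.015
0.2 0.003 -0.0298
0.3 0.0067 -0.0443
0.4 0.0118 -0.0584
0.5 0.0184 -0.0719
0.6 0.0262 -0.0847
0.7 0.0353 -0.0966
0.8 0.0455 -0.1076
0.9 0.0568 -0.1175
1.0 0.069 -0.1262
1.1 0.082 -0.1337
1.2 0.0956 -0.1398
1.3 0.1099 -0.1445
1.4 0.1245 -0.1478
```

Request:
move_arm --plan '[0,0,0.05,0.0002,-0.0075,0,0.003,0,0,0.1,0.0007,-0.015,0,0.003,0,0,0.2,0.003,-0.03,0,0.003,0,0,0.3,0.0067,-0.0443,0,0.003,0,0,0.4,0.0118,-0.0584,0,0.003,0,0,0.5,0.0184,-0.0719,0,0.003]'

```text
clock: 14.85
position: [0.5056, -0.0556, 0.2367]
ee_rot: [0.833, 0.553, 0.001, 0.0]
ft_force: [3.7, 3.2, -0.9]
grip_width: 0.147
grasp_force: 49.1
```

Request:
move_arm --plan '[0,0,0.1,0.0007,-0.015,0,0.003,0,0,0.2,0.003,-0.03,0,0.003,0,0,0.3,0.0067,-0.0443,0,0.003,0,0,0.4,0.0118,-0.0584,0,0.003,0,0,0.5,0.0184,-0.0719,0,0.003,0,0,0.6,0.0262,-0.0847,0,0.003,0,0,0.7,0.0353,-0.0966,0,0.003,0,0,0.8,0.0455,-0.1076,0,0.003,0,0,0.9,0.0568,-0.1175,0,0.003,0,0,0.9,0.0568,-0.1175,0,0.003,0,0,0.9,0.0568,-0.1175,0,0.003,0,0,0.9,0.0568,-0.1175,0,0.003]'

```text
clock: 16.35
position: [0.4192, 0.0407, 0.2367]
ee_rot: [0.99, 0.138, -0.0, 0.0]
ft_force: [-1.9, -4.9, 2.4]
grip_width: 0.152
grasp_force: 50.8
```

```bash
python3 - <<'E'
from h import *
o=manip.get_obs();print(o['clock'],T(o),o['grip_width'],o['grasp_force'],o['ft_force'],abs(np.array(o['joint_velocities'])).max())
p=shot('scene')
for l in ['gate_post','gate_hinge','nut_a_mid','pocket0']:
        print(l,[(W(p,d['position']).round(4).tolist(),round(d['conf'],2)) for d in manip.tip_of(p,l)[:5]])
q=shot('side')
a=p['color'][180:330,230:430,::-1];b=q['color'][200:350,250:450,::-1]
cv2.imwrite('pics/f.png',cv2.resize(np.vstack([a,b]),None,fx=2,fy=2,interpolation=2))
E
```

```text
16.35 [[ 0.962   0.2731 -0.0003  0.4192]
 [ 0.2731 -0.962  -0.0005  0.0407]
 [-0.0004  0.0004 -1.      0.2367]
 [ 0.      0.      0.      1.    ]] 0.15221633322888403 50.842026472091675 [-1.8725 -4.8895  2.3938] 0.0028663376495461678
gate_post [([0.4175, 0.0422, 0.0819], 0.61)]
gate_hinge [([0.5617, 0.084, 0.0428], 0.64)]
nut_a_mid []
pocket0 [([0.6616, 0.0688, 0.0126], 0.95), ([0.6644, -0.0513, 0.016], 0.74), ([0.6573, 0.0285, 0.0183], 0.58), ([0.6667, -0.0105, 0.016], 0.55)]
```

View pics/f.png

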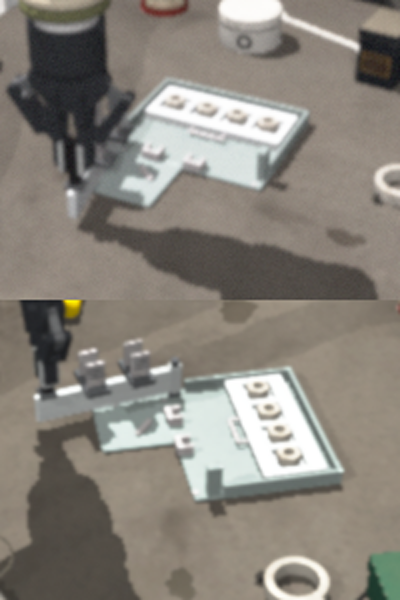

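The combined picture shows all four pockets filled: (175,100) to (267,122) in the top half and (258,387) to (290,455) in the bottom half. The gate stands wide open with the post held at about (50,370), at around 1.39 rad and at rest, so I'm handing in.

```bash
python3 -c "
from workcell import manip
print(manip.hand_in())"
```

```text
the job is handed in; nothing more can be done
None
```

I put the spare nut in the empty pocket, squeezed the end catch and then the hinge-side catch, and swung the gate to about 1.4 rad. The gripper was still holding the post with the gate at rest when I handed in, but the hand-in returned no verdict.

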